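# Put a tablet's parts away in its job tray

## Robot

A 6-joint arm with a two-finger parallel gripper is mounted at the origin on the work surface. World frame = base frame: x ahead of the robot, y to its left, z up, the work surface at z = 0. Lengths are in m, angles in rad, forces in N, time in s.
With the tool pointing down it reaches from about 0.35 to 0.8 m from the base axis. Payload 7.3 kg.
Tool frame: the origin (TCP) lies on the centre line of the jaws, within the pads' length; the fingertips stand 8 mm ahead of it and the grasp point (between the pads) lies 11 mm behind it; z points along the fingers, x is the direction in which the jaws open and shut, and the axes are right-handed (so a half turn about z gives the same grasp; the last joint's range is limited). The gripper opens to 85 mm and grips with 20 to 120 N. Pads are 22 mm wide; open, the fingers measure 114 mm over their backs; the gripper's body (76 mm by 85 mm) begins 54 mm behind the grasp point. The pads swing forward as they close: fully open they stand 13 mm farther back than shut.
Start: joints at [1.013, 0.342, 1.524, -0, 1.275, -0.146], TCP at [0.21, 0.481, 0.239] pointing down, gripper open.
Joint ranges: [-2.53, 2.53], [-0.77, 2.02], [0.04, 2.7], [-1, 4.14], [0.28, 2.66], [-3.11, 3.11]. Speed limits (rad/s): [2.57, 2.57, 3.14, 3.14, 3.14, 3.14].

## Interface

Orientations are given as a unit quaternion [x, y, z, w].
In Python, from bench import bot gives the robot as it stands.
- The arm moves only by the tool jog_arm, never from a script. Its argument "moves" is a list of rows, each an object with "offset": the shift along the tool's x, y, z in cm, a list of three; "spin": the turn about the tool's z in rad; "grip": the opening, from 0 (shut) to 1 (fully open). A call has 1 to 12 rows; each row shifts and turns the commanded pose from where the row before left it, along the tool's axes as they then stand; what a row does not reach is not made up. A row lasts 1/10 s, in which the tool goes at most 50 mm and 8.59 degrees, less where a joint would pass 70% of its speed; a pose out of reach is approached as far as the arm can. A call with a gripper value outside its range is refused whole. The fingers move at their own pace and stop on an object; the grip force is fixed at half the most. Time passes only in rows, so rows that do not move let the fingers close. It gives the time, the measured TCP pose, the force and the opening at its end, in the units of the state.
- bot.observe(): the state, without advancing time (a new reading comes with each control period).
- bot.capture(name): name is "scene" or "top" or "wrist"; returns (picture, depth): 384x512x3 uint8, blue, green, red; 384x512 float32, m along the optical axis (not along the pixel's ray), 0 where there is no reading.
- bot.calibration(name): a dict with "mtx" (3x3 intrinsics, pixels), "R" (3x3) and "t" (3): a world point X has camera coordinates R X + t; the wrist camera has in their place "mount" (4x4, takes a point from camera to tool coordinates, whose origin is the TCP and whose axes are the tool frame's). Camera axes: x right, y down, z forward; pixel columns grow to the right and rows downward; lengths in m; the calibration is good to about 2 mm. The wrist camera is an equidistant fisheye: a pixel r from the principal point sees the ray r / f radians off the axis. A picture is of the moment at which its call begins: read the wrist's pose just before it. calibration takes no time and is no camera call.
- bot.finish_job(): hands the job in, once; it reports no verdict.
The state is a dict: "time_s": time; "joint_positions": joint angles; "qvel": joint speeds; "joint_torque": joint torques, N m; "tcp_pos": TCP position; "ee_rot": TCP orientation; "force": force on the tool from outside, world axes, zero at the start; "wrist_torque": the same for the moment, N m; "opening": opening from 0.0 (shut) to 1.0 (fully open).
Only numpy, scipy, OpenCV 4.12 (cv2) and the standard library are available. Lean on these libraries where they do the work, as an engineer would, in place of code of your own. Each camera call takes 0.05 s, during which the arm holds its last target.

## Task

Put the parts of the dismantled tablet away in the job tray. First close the screw tub, where it stands, with the one lid that fits, pressed fully home, then put the closed tub upright in the round cut-out of the foam; lay the plain rectangular battery and the speaker flat in the cut-outs of their shapes (before or after the tub). Leave the L-shaped battery where it lies, and leave the two lids that do not fit on the bench outside the tray.

Things in the scene. Friction and masses are not known exactly. Their poses are not given: they have to be found in the camera images.
- tub: Open round white screw tub, small screws fixed on its floor: cylinder 60 mm across, 34 mm high, mouth 53 mm across, 85 to 170 g. The right lid's plug drops into the mouth and its flange rests on the rim, 8 mm proud (42 mm in all); it lies there by its weight, without a clip. Take the closed tub by its own sides: they stand out 1 mm past the flange. Origin: centre of its underside; z up.
- lid_a: Round white press-in lid, the smallest of three: ribbed flange 48 mm across, 8 mm thick, over a plug 9 mm deep, 39 mm across below the flange, tapering to 30 mm at its foot. Starts plug down on the bench: the flange spans heights 9 to 17 mm. Weighs 20 to 45 g. Origin: centre of the plug's underside; z up through the flange.
- lid_b: Round white press-in lid, the middle of three: ribbed flange 58 mm across, 8 mm thick, over a plug 9 mm deep, 49 mm across below the flange, tapering to 38 mm at its foot. Starts plug down on the bench: the flange spans heights 9 to 17 mm. Weighs 20 to 45 g. Origin: centre of the plug's underside; z up through the flange.
- lid_c: Round white press-in lid, the largest of three: ribbed flange 68 mm across, 8 mm thick, over a plug 9 mm deep, 59 mm across below the flange, tapering to 56 mm at its foot. Starts plug down on the bench: the flange spans heights 9 to 17 mm. Weighs 20 to 45 g. Origin: centre of the plug's underside; z up through the flange.
- pack: The tablet's battery: a plain rectangular black hard-cased pack 100 (its x) x 46 (its y) x 16 mm (z) with a grey panel on top, 75 to 155 g, lying flat. Origin: centre of its underside.
- pack_l: The look-alike battery, of another job: black hard case of the same 100 x 46 x 16 mm, but L-shaped, with a 44 x 27 mm foot on its +y side between x = -50 and -6 mm (73 mm wide there). Origin: centre of the underside of the 100 x 46 mm part.
- speaker: The tablet's speaker: a grey plastic box 52 (its x) x 36 (its y) x 18 mm (z) with a round black cone on top, 35 to 70 g, lying flat. Origin: centre of its underside.
- insert_pack: Black foam insert, 96 (its x) x 132 (its y) x 12 mm, fixed in the job tray, one of three in a row along x (order changes). In its middle a rectangular cut-out 62 (x) x 116 (y) mm, 6 mm deep, blue floor, for the rectangular battery, long side along y. Origin: centre of its underside, 2 mm above the bench; cut-out floor at z = 6 mm, foam top and tray rim at z = 12 mm in this frame.
- insert_speaker: Black foam insert, 96 (its x) x 132 (its y) x 12 mm, fixed in the job tray, one of three in a row along x (order changes). In its middle a shorter rectangular cut-out 52 (x) x 68 (y) mm, 6 mm deep, blue floor, for the speaker, long side along y. Origin: centre of its underside, 2 mm above the bench; cut-out floor at z = 6 mm, foam top and tray rim at z = 12 mm in this frame.
- insert_tub: Black foam insert, 96 (its x) x 132 (its y) x 12 mm, fixed in the job tray, one of three in a row along x (order changes). In its middle a round cut-out 76 mm across, 6 mm deep, blue floor, for the screw tub. Origin: centre of its underside, 2 mm above the bench; cut-out floor at z = 6 mm, foam top and tray rim at z = 12 mm in this frame.
There are look-alikes about, which are no part of the job. Leave any green or pink look-alike of the insert_tub alone.

How it is judged:
By the outcome, as a careful person would: the job done as asked, in the order asked, and still so for the second after the job is handed in, with the robot touching nothing.
It also fails if it takes over 96 s, if anything falls off the work surface, if the arm or the gripper's body presses on something with over 40 N, if the wrist force passes 120 N, or if a joint passes its speed limit or range.

## Working session

There is one attempt and no reset: what is moved stays moved. The work goes in short steps, Python scripts to look and compute and a tool call to move; the robot and the scene stay as the last step left them, time stands still between calls to the robot, and variables do not carry over. Pictures are saved under pics/ and viewed, and the job is handed in when it is done.

Besides the shell and the picture viewer there is one more tool, called after "Emit:" by a JSON object that holds its "method" and its "body", one argument or row to a line. jog_arm: Moves the arm, as the interface text tells. Its arguments: {"type":"object","properties":{"moves":{"type":"array"}},"required":["moves"]}

```bash
ls; mkdir -p pics
python3 - <<'E'
from bench import bot
import cv2,numpy as np
s=bot.observe(); print(s)
for n in ["scene","top","wrist"]:
    p,d=bot.capture(n); cv2.imwrite(f"pics/{n}0.png",p); np.save(f"pics/{n}0.npy",d)
    print(n,bot.calibration(n))
E
```

```text
pics
{'time_s': 0.0, 'joint_positions': array([ 1.01301199e+00,  3.42722968e-01,  1.52503806e+00, -2.04005870e-05,
        1.27541230e+00, -1.45979076e-01]), 'qvel': array([-1.99769651e-04, -1.01117284e-03, -1.24259920e-03,  1.36917057e-03,
        2.93022915e-05, -3.83582374e-04]), 'joint_torque': array([ 1.94691461e-04, -4.33657801e+01, -2.46010226e+01, -3.37446056e-05,
        7.72994477e-03, -1.92631046e-05]), 'tcp_pos': array([0.20989827, 0.48077524, 0.23861849]), 'ee_rot': array([ 8.36737113e-01,  5.47604218e-01, -7.13125220e-04,  3.40844926e-04]), 'force': array([-0.03573709,  0.38079912, -0.46281328]), 'wrist_torque': array([-0.02726234, -0.00926746,  0.00535897]), 'opening': 0.9981633007286623}
scene {'mtx': array([[377.83693907,   0.        , 259.70816497],
       [  0.        , 377.83693907, 192.45841799],
       [  0.        ,   0.        ,   1.        ]]), 'R': array([[-0.28071401,  0.95956033,  0.02106231],
       [ 0.60450821,  0.19380544, -0.77266376],
       [-0.74549948, -0.2041652 , -0.634466  ]]), 't': array([ 0.14342637, -0.2527468 ,  1.54578302])}
top {'mtx': ar
[... 173 characters left out ...]
8559, -0.99995537,  0.00258877],
       [-0.98612388,  0.0085307 , -0.16579177],
       [ 0.16576229, -0.00405917, -0.98615738]]), 't': array([0.01185825, 0.48556709, 1.02541291])}
wrist {'mtx': array([[297.31863964,   0.        , 259.10132975],
       [  0.        , 297.31863964, 191.51066105],
       [  0.        ,   0.        ,   1.        ]]), 'mount': array([[ 9.99999431e-01,  6.73726384e-04,  8.27659206e-04,
         1.33193845e-04],
       [-8.99791187e-04,  9.49283167e-01,  3.14421149e-01,
        -8.04003221e-02],
       [-5.73849128e-04, -3.14421715e-01,  9.49283233e-01,
        -1.35010848e-01],
       [ 0.00000000e+00,  0.00000000e+00,  0.00000000e+00,
         1.00000000e+00]])}
```

View pics/top0.png

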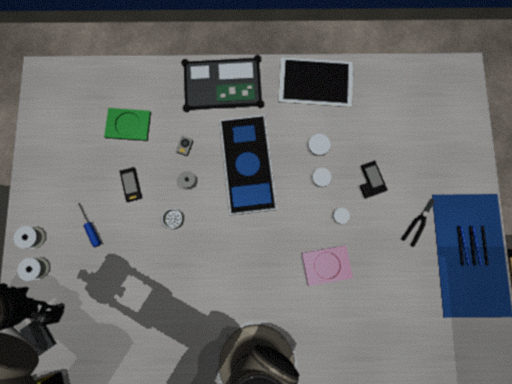

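View pics/scene0.png

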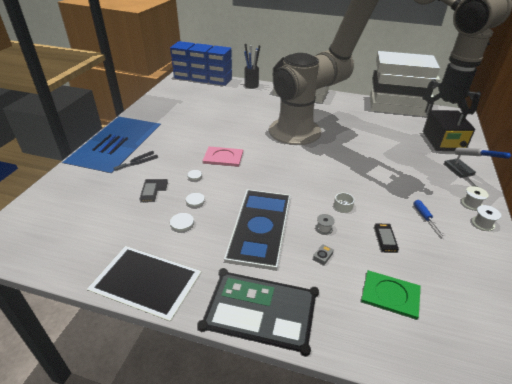

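View pics/wrist0.png

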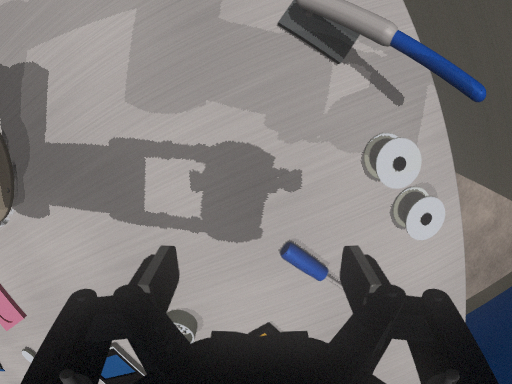

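Top view: tray near (247,165), holding the speaker cut-out at top (244,133), the tub's round one (247,164) and the battery cut-out at the bottom (251,196). The tub is at (173,219), lids at (319,145), (321,177) and (342,215), the plain pack at (131,185), the speaker at (185,146) and the L-pack at (373,180). A grey roll at (187,181) is clutter. Next I'll measure these.

```bash
cat > h.py <<'E'
import numpy as np,cv2
from scipy.spatial.transform import Rotation as Ro
from bench import bot
def cast(cal,px,z):
    px=np.atleast_2d(np.array(px,float)); K=cal["mtx"]
    r=np.c_[(px[:,0]-K[0,2])/K[0,0],(px[:,1]-K[1,2])/K[1,1],np.ones(len(px))]
    R=cal["R"];t=cal["t"]; o=-R.T@t; d=r@R
    s=(z-o[2])/d[:,2]; return o+s[:,None]*d
def wcast(cal,pos,quat,px,z):
    px=np.atleast_2d(np.array(px,float)); K=cal["mtx"]; M=cal["mount"]
    x=(px[:,0]-K[0,2])/K[0,0]; y=(px[:,1]-K[1,2])/K[1,1]
    th=np.hypot(x,y); k=np.where(th>1e-9,np.sin(th)/np.maximum(th,1e-9),1)
    r=np.c_[x*k,y*k,np.cos(th)]
    T=Ro.from_quat(quat).as_matrix()
    d=r@M[:3,:3].T@T.T; o=T@M[:3,3]+pos
    s=(z-o[2])/d[:,2]; return o+s[:,None]*d
E
python3 - <<'E'
from h import *
p=cv2.imread("pics/top0.png")
cv2.imwrite("pics/top_c1.png",cv2.resize(p[100:240,90:290],None,fx=4,fy=4,interpolation=cv2.INTER_CUBIC))
cv2.imwrite("pics/top_c2.png",cv2.resize(p[110:240,270:410],None,fx=4,fy=4,interpolation=cv2.INTER_CUBIC))
E
```

```text
(no output)
```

View pics/top_c1.png

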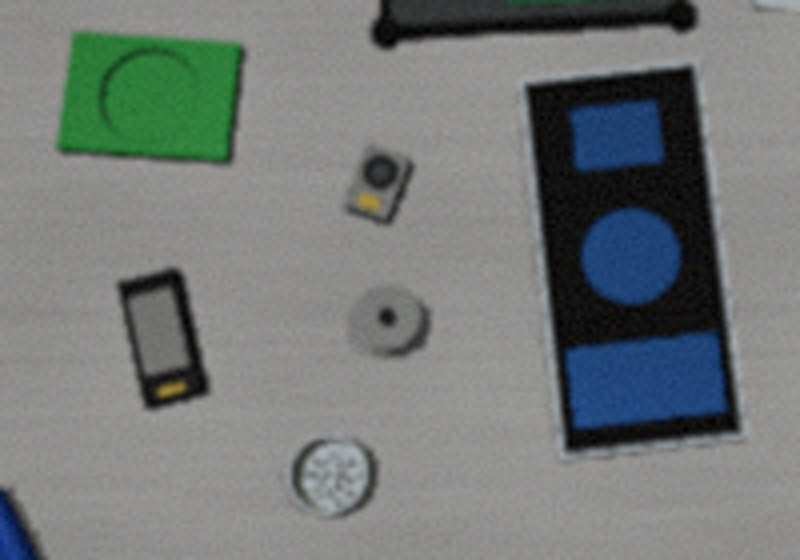

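View pics/top_c2.png

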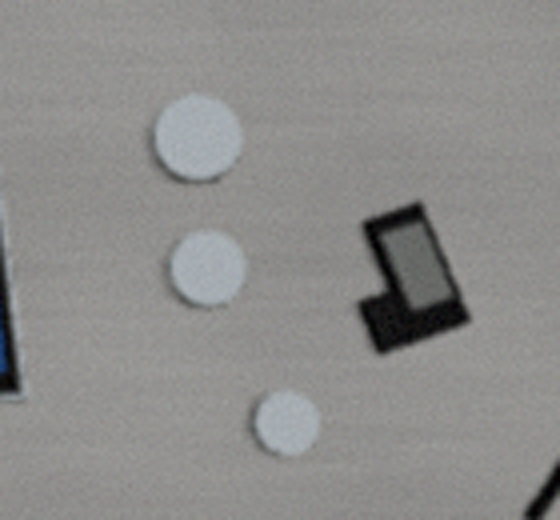

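The crops show the lids getting smaller from top to bottom: 22.5, 19.5 and 17 px across. The middle one at about (322,177) should be lid_b, which the sizes can confirm.

Run:
```python
from h import *
p=cv2.imread("pics/top0.png"); cal=bot.calibration("top"); 
hsv=cv2.cvtColor(p,cv2.COLOR_BGR2HSV)
def big(m,box,n=1):
    x0,y0,x1,y1=box; mm=np.zeros_like(m); mm[y0:y1,x0:x1]=m[y0:y1,x0:x1]
    c,_=cv2.findContours(mm,cv2.RETR_EXTERNAL,cv2.CHAIN_APPROX_NONE)
    return sorted(c,key=cv2.contourArea,reverse=True)[:n]
def rect(c,z):
    # subpixel-ish: rect in world
    w=cast(cal,c.reshape(-1,2),z)[:,:2]*1000
    r=cv2.minAreaRect(w.astype(np.float32)); return r
g=p.min(axis=2)
print("bench gray",np.median(g[200:230,200:230]), "lid",p[177,321],p[145,319],p[215,342])
big4=cv2.resize(p,None,fx=4,fy=4,interpolation=cv2.INTER_CUBIC)
def up(c): return (c.reshape(-1,2)+0.5)/4-0.5
def go(name,mask,box,z):
    b=[4*v for v in box]
    for c in big(mask,b):
        w=cast(cal,up(c),z)[:,:2]*1000
        (cx,cy),(a,bb),an=cv2.minAreaRect(w.astype(np.float32))
        (ex,ey),rr=cv2.minEnclosingCircle(w.astype(np.float32))
        M=cv2.moments(w.astype(np.float32).reshape(-1,1,2))
        print(name,"rect c",round(cx,1),round(cy,1),"size",round(a,1),round(bb,1),"ang",round(an,1),"centroid",round(M['m10']/M['m00'],1),round(M['m01']/M['m00'],1),"area-dia",round(2*np.sqrt(abs(M['m00'])/np.pi),1))
H4=cv2.cvtColor(big4,cv2.COLOR_BGR2HSV); G4=big4.max(axis=2)
white=((big4[:,:,2]>182)).astype(np.uint8)
print(np.median(big4[800:900,800:900].reshape(-1,3),axis=0))
for n,bx in [("big",(300,128,340,160)),("mid",(305,163,338,190)),("small",(328,203,356,228))]: go(n,white,bx,0.017)
blue=((H4[:,:,0]>95)&(H4[:,:,0]<125)&(H4[:,:,1]>120)).astype(np.uint8)
for n,bx in [("ins_sp",(225,118,262,146)),("ins_tub",(230,148,266,181)),("ins_pack",(226,180,276,211))]: go(n,blue,bx,0.008)
dark=(G4<75).astype(np.uint8)
go("pack",dark,(110,160,150,210),0.016)
go("tray",((big4.min(axis=2)<80)|(blue>0)).astype(np.uint8),(215,112,280,218),0.014)
gr=(G4<150)
H=big4[:,:,0].astype(int)
```

```text
bench gray 145.0 lid [179 173 166] [178 175 168] [179 173 165]
[146. 147. 148.]
ins_sp rect c 674.4 33.0 size 58.7 75.4 ang 6.5 centroid 674.1 32.5 area-dia 71.2
ins_tub rect c 577.7 22.3 size 80.5 80.3 ang 41.7 centroid 577.6 22.1 area-dia 79.7
ins_pack rect c 481.0 11.5 size 69.9 122.5 ang 6.1 centroid 481.1 11.5 area-dia 100.9
pack rect c 514.5 374.4 size 101.9 49.6 ang 15.3 centroid 514.6 374.5 area-dia 77.6
tray rect c 576.7 21.8 size 290.1 131.4 ang 6.3 centroid 576.7 21.8 area-dia 218.3
```

Run:
```python
from h import *
p=cv2.imread("pics/top0.png"); cal=bot.calibration("top")
big4=cv2.GaussianBlur(cv2.resize(p,None,fx=4,fy=4,interpolation=cv2.INTER_CUBIC),(0,0),2)
def go(name,mask,box,z,hull=False):
    x0,y0,x1,y1=[4*v for v in box]; mm=np.zeros_like(mask); mm[y0:y1,x0:x1]=mask[y0:y1,x0:x1]
    c,_=cv2.findContours(mm,cv2.RETR_EXTERNAL,cv2.CHAIN_APPROX_NONE)
    c=max(c,key=cv2.contourArea)
    if hull:c=cv2.convexHull(c)
    w=cast(cal,(c.reshape(-1,2)+0.5)/4-0.5,z)[:,:2].astype(np.float32)*1000
    (cx,cy),(a,bb),an=cv2.minAreaRect(w); M=cv2.moments(w.reshape(-1,1,2))
    print(name,"rect c",round(cx,1),round(cy,1),"size",round(a,1),round(bb,1),"ang",round(an,1),"centroid",round(M['m10']/M['m00'],1),round(M['m01']/M['m00'],1),"area-dia",round(2*np.sqrt(abs(M['m00'])/np.pi),1))
    return c
B=big4[:,:,0]
w=(B>163).astype(np.uint8)
vis=big4.copy()
for n,bx in [("big",(300,128,340,160)),("mid",(305,163,338,190)),("small",(328,203,356,228))]: go(n,w,bx,0.017)
go("tub",w,(160,206,186,232),0.034,True)
H=cv2.cvtColor(big4,cv2.COLOR_BGR2HSV)
lab=cv2.cvtColor(big4,cv2.COLOR_BGR2GRAY).astype(int)
d=((lab<132)|(H[:,:,1]>60)).astype(np.uint8)
c=go("speaker",d,(170,130,198,160),0.018,True)
cv2.drawContours(vis,[c],-1,(0,0,255),1)
cv2.imwrite("pics/sp.png",cv2.resize(vis[520:640,680:800],None,fx=5,fy=5))
cv2.imwrite("pics/tub.png",cv2.resize(vis[820:940,630:760],None,fx=4,fy=4))
```

```text
big rect c 636.8 -199.5 size 62.5 63.1 ang 26.4 centroid 636.6 -199.8 area-dia 63.0
mid rect c 533.7 -203.3 size 52.2 53.5 ang 87.9 centroid 533.4 -203.5 area-dia 52.9
small rect c 415.1 -257.8 size 43.6 43.4 ang 62.3 centroid 415.1 -257.9 area-dia 43.7
tub rect c 422.5 233.6 size 33.4 16.8 ang 63.3 centroid 420.6 233.3 area-dia 22.8
speaker rect c 631.1 213.6 size 47.1 61.9 ang 69.7 centroid 631.2 213.9 area-dia 59.2
```

View pics/sp.png

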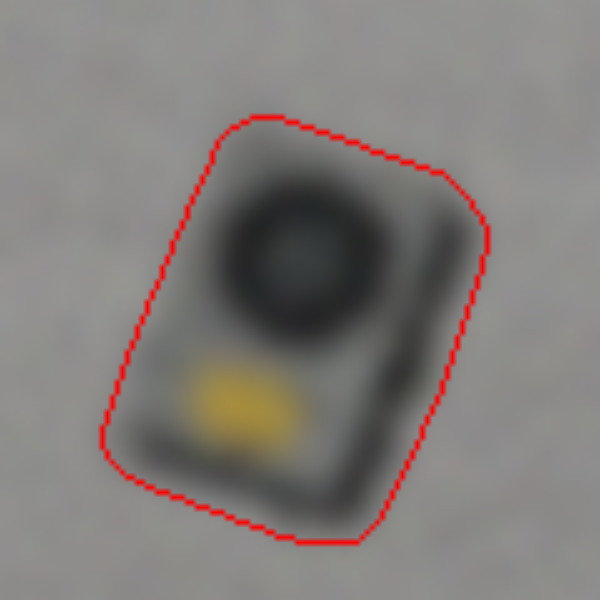

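View pics/tub.png

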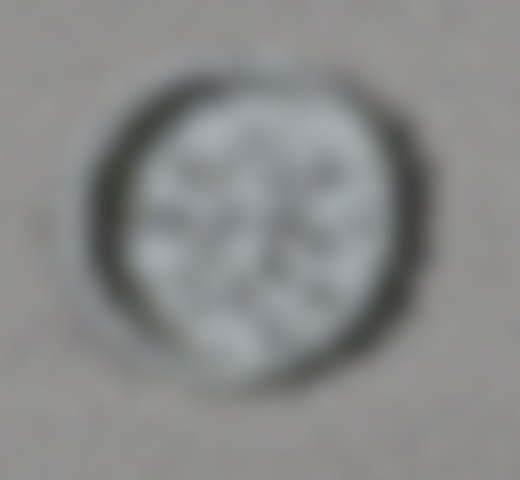

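Lid diameters read 63/53/43.5 mm, each about 5 mm low, so the middle one at (0.533, -0.203) is lid_b. Insert spacing is 96 mm and matches. I'll square the tool and look at the tub on the way.

Emit:
{"method": "jog_arm", "body": {
  "moves": [
    {"offset": [0,0,0],"spin": -0.14,"grip": 1},
    {"offset": [0,0,0],"spin": -0.14,"grip": 1},
    {"offset": [0,0,0],"spin": -0.13,"grip": 1},
    {"offset": [-3.5,3,0],"spin": 0,"grip": 1},
    {"offset": [-3.5,3,0],"spin": 0,"grip": 1},
    {"offset": [-3.5,3,0],"spin": 0,"grip": 1},
    {"offset": [-3.5,3,0],"spin": 0,"grip": 1},
    {"offset": [-3.5,3,0],"spin": 0,"grip": 1},
    {"offset": [-3.5,3,0],"spin": 0,"grip": 1},
    {"offset": [-3.5,3,0],"spin": 0,"grip": 1},
    {"offset": [0,0,0],"spin": 0,"grip": 1},
    {"offset": [0,0,0],"spin": 0,"grip": 1}
  ]
}}

```text
time_s: 1.35
tcp_pos: [0.4199, 0.235, 0.239]
ee_rot: [0.709, 0.705, -0.0, -0.0]
force: [0.0, -0.6, -0.4]
opening: 1.002
```

```bash
cat >> h.py <<'E'
import json
def wlook(name):
    s=bot.observe(); p,d=bot.capture("wrist"); cv2.imwrite(f"pics/{name}.png",p)
    np.savez(f"pics/{name}.npz",d=d,pos=s["tcp_pos"],q=s["ee_rot"],p=p)
    return s,p,d
def theta(q):
    X=Ro.from_quat(q).as_matrix()[:,0]; return np.degrees(np.arctan2(X[1],X[0]))
def st():
    s=bot.observe(); print("t",round(s["time_s"],2),"tcp",np.round(s["tcp_pos"]*1000,1),"th",round(theta(s["ee_rot"]),2),"F",np.round(s["force"],1),"op",round(s["opening"],3)); return s
E
python3 - <<'E'
from h import *
st(); s,p,d=wlook("w1")
cal=bot.calibration("top"); print(cast(cal,[[172.9,219.1]],.034))
E
```

```text
t 1.35 tcp [419.9 235.  239. ] th 89.73 F [ 0.  -0.6 -0.4] op 1.002
[[0.40620459 0.2396866  0.034     ]]
```

View pics/w1.png

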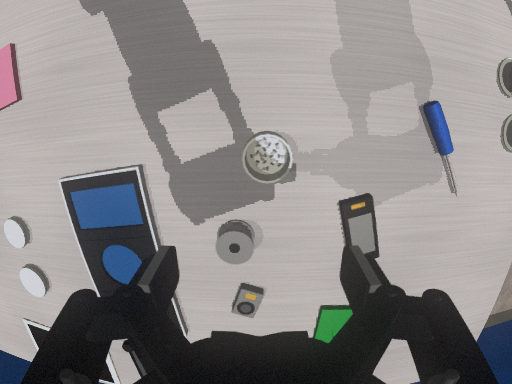

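Wrist view: the tub rim is centred near (267,157), the roll is at (235,242), the speaker at (248,300) and the pack at (358,225). I'll use the depth image to get each top face.

```bash
cat >> h.py <<'E'
def cloud(name):
    f=np.load(f"pics/{name}.npz"); cal=bot.calibration("wrist"); K=cal["mtx"];M=cal["mount"]
    d=f["d"]; v,u=np.mgrid[0:384,0:512]
    x=(u-K[0,2])/K[0,0]; y=(v-K[1,2])/K[1,1]; th=np.hypot(x,y); k=np.sinc(th/np.pi)
    r=np.dstack([x*k,y*k,np.cos(th)]); P=r*(d/np.cos(th))[:,:,None]
    tool=P@M[:3,:3].T+M[:3,3]; T=Ro.from_quat(f["q"]).as_matrix()
    W=tool@T.T+f["pos"]; W[d==0]=np.nan; tool[d==0]=np.nan
    return W,tool
E
python3 - <<'E'
from h import *
W,tool=cloud("w1")
for n,(u,v) in dict(bench=(300,220),tubfl=(267,155),roll=(235,235),spk=(240,292),pack=(360,235),tip=(160,255),tip2=(357,255)).items():
    a=W[v-2:v+3,u-2:u+3].reshape(-1,3); print(n,np.round(np.nanmedian(a,0)*1000,1), np.round(np.nanmedian(tool[v-2:v+3,u-2:u+3].reshape(-1,3),0)*1000,1), np.round(np.nanstd(a,0)*1000,1))
z=W[:,:,2]
def face(n,box,lo,hi):
    u0,v0,u1,v1=box; m=np.zeros(z.shape,bool); m[v0:v1,u0:u1]=True
    m&=(z>lo)&(z<hi); w=W[m][:,:2].astype(np.float32)*1000
    (cx,cy),(a,b),an=cv2.minAreaRect(w); (ex,ey),r=cv2.minEnclosingCircle(w)
    print(n,len(w),"rect",np.round([cx,cy,a,b,an],1),"circ",np.round([ex,ey,2*r],1),"z",np.round(np.median(W[m][:,2])*1000,1))
face("tub",(230,120,305,195),.028,.04)
face("spk",(225,275,275,325),.013,.024)
face("pack",(335,190,385,275),.011,.02)
face("roll",(210,215,265,270),.013,.06)
t=tool.reshape(-1,3); 
for sgn in(1,-1):
    m=(t[:,2]>-.06)&(t[:,2]<.03)&(abs(t[:,1])<.02)&(sgn*t[:,0]>0)&(abs(t[:,0])<.08)
    print("finger",m.sum(),np.round(np.nanpercentile(t[m],[0,1,50,99,100],axis=0)*1000,1))
E
```

```text
bench [504.6 291.3   0.9] [ 56.7  84.6 238. ] [2.1 2.  0.8]
tubfl [413.  245.3   4.9] [ 10.2  -6.7 234. ] [1.9 1.8 1.5]
roll [509.1 204.3  36.7] [-30.3  89.6 202.2] [2.1 1.8 0.7]
spk [615.3 206.1  18. ] [-28.  195.7 220.7] [3.7 2.4 4. ]
pack [521.7 375.9  17. ] [141.4 101.3 221.9] [2.3 2.  0.8]
tip [409.  188.8 258.4] [-46.2 -10.7 -19.4] [0.3 0.9 1.8]
tip2 [409.4 281.  258.2] [ 45.9 -10.7 -19.2] [0.3 0.9 1.5]
tub 511 rect [411.5 244.4  58.8  57.9  59.8] circ [411.8 244.6  59.7] z 34.1
spk 649 rect [636.4 216.1  37.1  52.6  70.5] circ [636.  214.9  60.1] z 18.8
pack 1701 rect [517.6 377.3  99.4  47.   15.2] circ [517.4 377.1 107.2] z 16.6
roll 1085 rect [527.5 202.   49.8  48.9  89.3] circ [527.5 202.4  51. ] z 36.6
finger 4091 [[ 36.9 -14.2 -60. ]
 [ 39.5 -13.5 -59.9]
 [ 48.1  -7.3 -48.2]
 [ 71.8  10.5  -8.2]
 [ 75.2  13.   -5.4]]
finger 4094 [[-74.8 -14.2 -60. ]
 [-71.8 -13.4 -59.9]
 [-47.8  -7.2 -48.1]
 [-39.2  10.6  -8.1]
 [-36.1  13.8  -5.2]]
```

Depth gives clean sizes: tub 59 mm at (411.6, 244.5), speaker 37×52.6 mm, pack 99×47 mm. The open fingertips are 5 mm behind the TCP. Next, lid_b.

Emit:
{"method": "jog_arm", "body": {
  "moves": [
    {"offset": [-4.4,1.1,0],"spin": 0,"grip": 1},
    {"offset": [-4.4,1.1,0],"spin": 0,"grip": 1},
    {"offset": [-4.4,1.1,0],"spin": 0,"grip": 1},
    {"offset": [-4.4,1.1,0],"spin": 0,"grip": 1},
    {"offset": [-4.4,1.1,0],"spin": 0,"grip": 1},
    {"offset": [-4.4,1.1,0.8],"spin": 0,"grip": 1},
    {"offset": [-4.4,1.1,0.8],"spin": 0,"grip": 1},
    {"offset": [-4.4,1.1,0.8],"spin": 0,"grip": 1},
    {"offset": [-4.4,1.1,0.8],"spin": 0,"grip": 1},
    {"offset": [-4.4,1.1,0.8],"spin": 0,"grip": 1},
    {"offset": [0,0,0],"spin": 0,"grip": 1},
    {"offset": [0,0,0],"spin": 0,"grip": 1}
  ]
}}

```text
time_s: 2.6
tcp_pos: [0.529, -0.2033, 0.1986]
ee_rot: [0.708, 0.707, 0.0, -0.001]
force: [0.0, 1.1, -0.2]
opening: 0.999
```

```bash
cat >> h.py <<'E'
def face(W,n,cx,cy,r,lo,hi):
    z=W[:,:,2]; m=(np.hypot(W[:,:,0]-cx,W[:,:,1]-cy)<r)&(z>lo)&(z<hi)
    w=W[m][:,:2].astype(np.float32)*1000
    if len(w)<5: print(n,"few"); return
    (x,y),(a,b),an=cv2.minAreaRect(w); (ex,ey),rr=cv2.minEnclosingCircle(w)
    print(n,len(w),"rect",np.round([x,y,a,b,an],1),"circ",np.round([ex,ey,2*rr],1),"med",np.round(np.median(w,0),1),"z",np.round(np.median(W[m][:,2])*1000,1))
E
python3 - <<'E'
from h import *
st(); wlook("w2"); W,t=cloud("w2")
face(W,"mid",.5335,-.2035,.045,.012,.022)
face(W,"big",.637,-.2,.05,.012,.022)
face(W,"small",.415,-.258,.04,.012,.022)
E
```

```text
t 2.6 tcp [ 529.  -203.3  198.6] th 89.92 F [ 0.   1.1 -0.2] op 0.999
mid 2092 rect [ 534.5 -203.7   58.5   56.8   32.3] circ [ 534.2 -203.    59.4] med [ 533. -203.] z 17.5
big 2079 rect [ 637.2 -199.4   66.5   67.6    5.7] circ [ 638.1 -199.7   69.3] med [ 635.  -199.5] z 17.6
small 1543 rect [ 417.  -257.5   47.7   47.4   50.6] circ [ 416.7 -257.8   49.5] med [ 417.2 -257.2] z 17.4
```

View pics/w2.png

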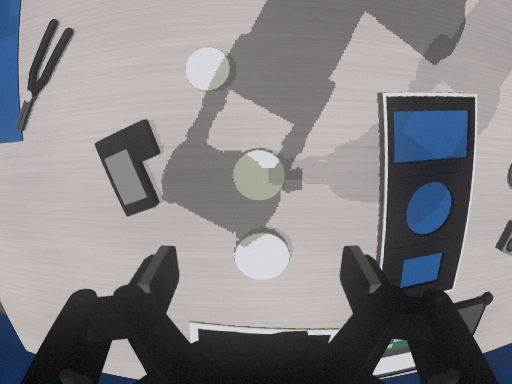

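58 mm at (534.4, -203.4) confirms lid_b. I'll come down part way with the jaws at about 58 mm to measure where the fingertips sit at that opening.

Emit:
{"method": "jog_arm", "body": {
  "moves": [
    {"offset": [0,0.27,4],"spin": 0,"grip": 0.68},
    {"offset": [0,0.27,4],"spin": 0,"grip": 0.68},
    {"offset": [0,0,4],"spin": 0,"grip": 0.68},
    {"offset": [0,0,0],"spin": 0,"grip": 0.68},
    {"offset": [0,0,0],"spin": 0,"grip": 0.68}
  ]
}}

```text
time_s: 3.15
tcp_pos: [0.5347, -0.2029, 0.0803]
ee_rot: [0.707, 0.707, 0.0, -0.0]
force: [-0.1, -0.4, 0.4]
opening: 0.676
```

```bash
cat >> h.py <<'E'
def tips(tool):
    t=tool.reshape(-1,3)
    for sgn in(1,-1):
        m=(t[:,2]>-.03)&(t[:,2]<.03)&(abs(t[:,1])<.014)&(sgn*t[:,0]>0)&(abs(t[:,0])<.08)
        print("finger",m.sum(),np.round(np.nanpercentile(t[m],[0,1,50,99,100],axis=0)*1000,1).tolist())
E
python3 - <<'E'
from h import *
st(); wlook("w3"); W,t=cloud("w3")
face(W,"mid",.5335,-.2035,.045,.012,.022)
tips(t)
E
```

```text
t 3.15 tcp [ 534.7 -202.9   80.3] th 90.02 F [-0.1 -0.4  0.4] op 0.676
mid 4718 rect [ 533.7 -203.9   57.9   57.8   80.3] circ [ 534.3 -203.6   59.5] med [ 532.2 -203.5] z 17.5
finger 1257 [[28.7, -11.7, -30.0], [28.8, -11.3, -29.6], [30.0, -6.8, -17.0], [42.6, 10.7, 1.2], [43.0, 12.0, 3.1]]
finger 1245 [[-42.7, -11.7, -30.0], [-42.2, -11.3, -29.6], [-29.7, -6.7, -17.3], [-28.5, 10.8, 1.2], [-28.3, 11.6, 3.3]]
```

View pics/w3.png

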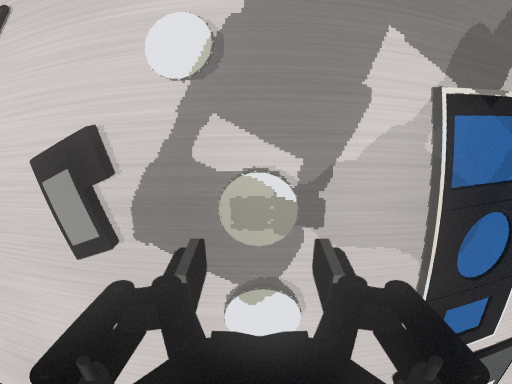

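Emit:
{"method": "jog_arm", "body": {
  "moves": [
    {"offset": [0,0,0],"spin": 0,"grip": 0.9},
    {"offset": [-0.07,-0.04,2.6],"spin": 0,"grip": 0.9},
    {"offset": [0,0,3],"spin": 0,"grip": 0.9},
    {"offset": [0,0,1.03],"spin": 0,"grip": 0.9},
    {"offset": [0,0,0],"spin": 0,"grip": 0.9},
    {"offset": [0,0,0],"spin": 0,"grip": 0.9}
  ]
}}

```text
time_s: 3.8
tcp_pos: [0.5348, -0.2056, 0.0145]
ee_rot: [0.708, 0.706, 0.0, 0.001]
force: [0.1, 0.1, 0.3]
opening: 0.905
```

Emit:
{"method": "jog_arm", "body": {
  "moves": [
    {"offset": [0,0,0],"spin": 0,"grip": 0.5},
    {"offset": [0,0,0],"spin": 0,"grip": 0.5},
    {"offset": [0,0,0],"spin": 0,"grip": 0.5},
    {"offset": [0,0,0],"spin": 0,"grip": 0.5},
    {"offset": [0,0,0],"spin": 0,"grip": 0.5}
  ]
}}

```text
time_s: 4.3
tcp_pos: [0.5349, -0.2057, 0.0152]
ee_rot: [0.708, 0.707, 0.0, 0.002]
force: [-1.7, 0.0, 8.9]
opening: 0.634
```

Run:
```python
from h import *
st(); wlook("w4"); W,t=cloud("w4")
face(W,"mid",.5335,-.2035,.045,.010,.030)
tips(t)
z=W[:,:,2]
for u,v in [(258,235),(258,215),(258,195),(240,225),(275,225)]:
    print(u,v,np.round(np.nanmedian(W[v-2:v+3,u-2:u+3].reshape(-1,3),0)*1000,1))
```

```text
t 4.3 tcp [ 534.9 -205.7   15.2] th 89.9 F [-1.7  0.   8.9] op 0.634
mid 9428 rect [ 532.6 -208.3   65.9   59.2   53. ] circ [ 528.1 -205.5   81. ] med [ 529.1 -205.6] z 17.5
finger 6276 [[0.1, -14.0, -29.9], [0.6, -13.7, -28.4], [30.4, -3.9, -1.8], [78.9, 13.5, 15.7], [80.0, 14.0, 16.8]]
finger 6258 [[-80.0, -14.0, -30.0], [-78.9, -13.8, -28.4], [-30.6, -3.9, -1.7], [-0.9, 13.5, 16.0], [-0.4, 14.0, 17.1]]
258 235 [ 521.3 -206.1   17.5]
258 215 [ 510.5 -206.1   17.2]
258 195 [ 506.3 -206.1    0.8]
240 225 [ 515.8 -214.9   17.6]
275 225 [ 515.6 -197.7   17.6]
```

View pics/w4.png

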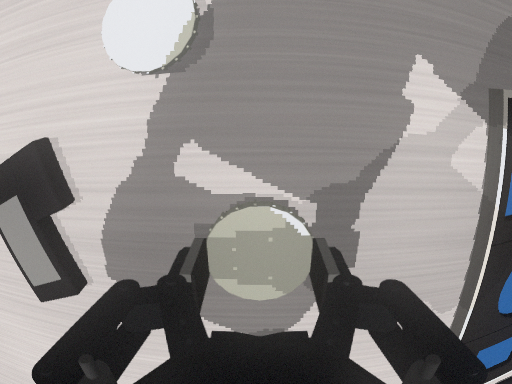

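Emit:
{"method": "jog_arm", "body": {
  "moves": [
    {"offset": [0,0,-1],"spin": 0,"grip": 0.5},
    {"offset": [0,0,-3],"spin": 0,"grip": 0.5},
    {"offset": [0,0,-4],"spin": 0,"grip": 0.5},
    {"offset": [0,0,-3],"spin": 0,"grip": 0.5},
    {"offset": [0,0,0],"spin": 0,"grip": 0.5},
    {"offset": [0,0,0],"spin": 0,"grip": 0.5}
  ]
}}

```text
time_s: 4.95
tcp_pos: [0.5342, -0.2053, 0.1243]
ee_rot: [0.708, 0.706, 0.0, 0.001]
force: [-0.1, 0.0, -0.7]
opening: 0.631
```

Run:
```python
from h import *
s=st(); wlook("w5"); W,t=cloud("w5"); tz=t[:,:,2]
m=(abs(t[:,:,0])<.024)&(abs(t[:,:,1])<.035)&(tz<.03)&(tz>-.012)
w=t[m]*1000; print(len(w),np.round(np.percentile(w,[0,2,50,98,100],axis=0),1).tolist())
mm=m&(tz<.003); A=np.c_[t[mm][:,:2],np.ones(mm.sum())]; c=np.linalg.lstsq(A,t[mm][:,2],rcond=None)[0]; print("tilt",c)
```

```text
t 4.95 tcp [ 534.2 -205.3  124.3] th 89.9 F [-0.1  0.  -0.7] op 0.631
7941 [[-24.0, -30.2, -4.3], [-22.5, -28.7, -3.3], [0.1, -5.0, -2.2], [22.6, 24.3, 2.4], [24.0, 28.7, 6.2]]
tilt [-0.00323338 -0.00868816 -0.00212631]
```

View pics/w5.png

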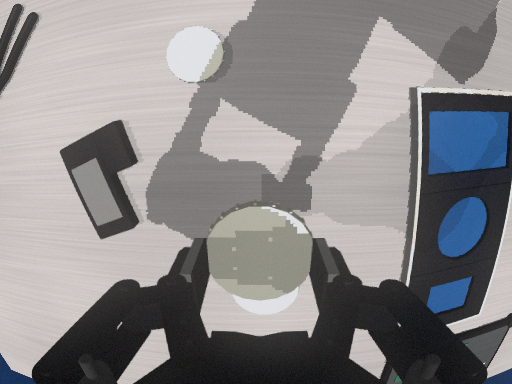

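Lid held level, with its top face 2 mm behind the TCP and its centre within 1 mm. Moving over the tub.

Emit:
{"method": "jog_arm", "body": {
  "moves": [
    {"offset": [4.5,-1.22,0],"spin": 0,"grip": 0.5},
    {"offset": [4.5,-1.22,0],"spin": 0,"grip": 0.5},
    {"offset": [4.5,-1.22,0],"spin": 0,"grip": 0.5},
    {"offset": [4.5,-1.22,0],"spin": 0,"grip": 0.5},
    {"offset": [4.5,-1.22,0],"spin": 0,"grip": 0.5},
    {"offset": [4.5,-1.22,0],"spin": 0,"grip": 0.5},
    {"offset": [4.5,-1.22,0],"spin": 0,"grip": 0.5},
    {"offset": [4.5,-1.22,0],"spin": 0,"grip": 0.5},
    {"offset": [4.5,-1.22,0],"spin": 0,"grip": 0.5},
    {"offset": [4.5,-1.22,0],"spin": 0,"grip": 0.5},
    {"offset": [0,0,0],"spin": 0,"grip": 0.5},
    {"offset": [0,0,0],"spin": 0,"grip": 0.5}
  ]
}}

```text
time_s: 6.2
tcp_pos: [0.4115, 0.2456, 0.1219]
ee_rot: [0.707, 0.708, -0.001, -0.0]
force: [0.8, -0.4, -1.3]
opening: 0.633
```

Run:
```python
from h import *
s=st(); wlook("w6"); W,t=cloud("w6")
face(W,"tub",.4116,.2445,.04,.028,.040)
m=(np.hypot(W[:,:,0]-.4116,W[:,:,1]-.2445)<.045)&(abs(W[:,:,2]-.034)<.004)
w=W[m][:,:2]*1000
from scipy.optimize import least_squares
r=np.hypot(w[:,0]-411.6,w[:,1]-244.5); print(np.percentile(r,[0,5,50,95,100]))
x=least_squares(lambda c:np.hypot(w[:,0]-c[0],w[:,1]-c[1])-28.2,[411.6,244.5],loss="soft_l1").x;print("tub fit",x)
```

```text
t 6.2 tcp [411.5 245.6 121.9] th 90.07 F [ 0.8 -0.4 -1.3] op 0.633
tub 679 rect [401.5 244.   39.8  58.7   2.3] circ [410.7 244.2  59.4] med [392.7 242.5] z 34.1
[25.57277817 26.15170286 28.13542877 29.75907234 30.15759752]
tub fit [411.29091143 244.59565327]
```

View pics/w6.png

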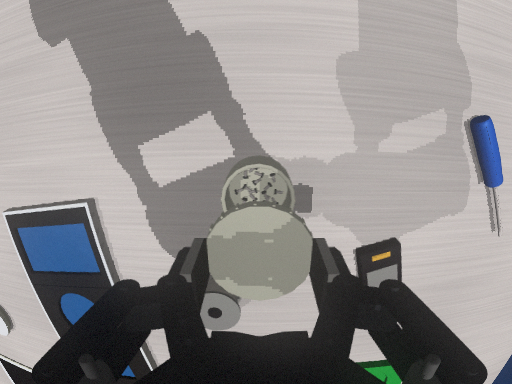

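Emit:
{"method": "jog_arm", "body": {
  "moves": [
    {"offset": [-0.1,0.05,3],"spin": 0,"grip": 0.5},
    {"offset": [0,0,3],"spin": 0,"grip": 0.5},
    {"offset": [0,0,0.5],"spin": 0,"grip": 0.5},
    {"offset": [0,0,0.5],"spin": 0,"grip": 0.5},
    {"offset": [0,0,0.4],"spin": 0,"grip": 0.5},
    {"offset": [0,0,0.3],"spin": 0,"grip": 0.5},
    {"offset": [0,0,0],"spin": 0,"grip": 0.5},
    {"offset": [0,0,0],"spin": 0,"grip": 0.5}
  ]
}}

```text
time_s: 7.05
tcp_pos: [0.4135, 0.2442, 0.0466]
ee_rot: [0.708, 0.706, 0.001, 0.0]
force: [-0.1, 0.3, -0.2]
opening: 0.632
```

Run:
```python
from h import *
s=st()
```

```text
t 7.05 tcp [413.5 244.2  46.6] th 89.9 F [-0.1  0.3 -0.2] op 0.632
```

Emit:
{"method": "jog_arm", "body": {
  "moves": [
    {"offset": [0,-0.15,0.2],"spin": 0,"grip": 0.5},
    {"offset": [0,0,0.2],"spin": 0,"grip": 0.5},
    {"offset": [0,0,0.1],"spin": 0,"grip": 0.5},
    {"offset": [0,0,0.1],"spin": 0,"grip": 0.5},
    {"offset": [0,0,0],"spin": 0,"grip": 0.5}
  ]
}}

```text
time_s: 7.55
tcp_pos: [0.4116, 0.2441, 0.0403]
ee_rot: [0.708, 0.707, -0.0, -0.0]
force: [-1.3, -0.4, 4.3]
opening: 0.631
```

Run:
```python
from h import *
s=st(); wlook("w7")
```

```text
t 7.55 tcp [411.6 244.1  40.3] th 89.91 F [-1.3 -0.4  4.3] op 0.631
```

View pics/w7.png

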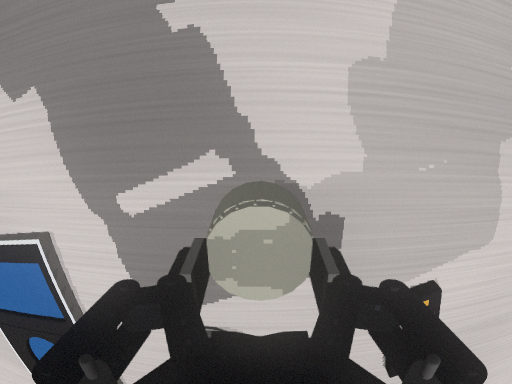

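Contact at TCP z 40.3 mm with 4.3 N, as expected for a seated lid. Release and rise to check.

Emit:
{"method": "jog_arm", "body": {
  "moves": [
    {"offset": [0,0,0],"spin": 0,"grip": 0.95},
    {"offset": [0,0,0],"spin": 0,"grip": 0.95},
    {"offset": [0,0,0],"spin": 0,"grip": 0.95},
    {"offset": [0,0,-2],"spin": 0,"grip": 0.95},
    {"offset": [0,0,-4],"spin": 0,"grip": 0.95},
    {"offset": [0,0,-4],"spin": 0,"grip": 0.95},
    {"offset": [0,0,0],"spin": 0,"grip": 0.95},
    {"offset": [0,0,0],"spin": 0,"grip": 0.95}
  ]
}}

```text
time_s: 8.4
tcp_pos: [0.412, 0.2442, 0.1406]
ee_rot: [0.708, 0.706, 0.001, 0.0]
force: [0.2, 0.7, -1.1]
opening: 0.947
```

Run:
```python
from h import *
s=st(); wlook("w8"); W,t=cloud("w8")
face(W,"lid",.4113,.2445,.045,.037,.050)
m=(np.hypot(W[:,:,0]-.4113,W[:,:,1]-.2445)<.027)&(W[:,:,2]>.03)
A=np.c_[W[m][:,:2]-[.4113,.2445],np.ones(m.sum())]; print(np.linalg.lstsq(A,W[m][:,2],rcond=None)[0])
m=(np.hypot(W[:,:,0]-.4113,W[:,:,1]-.2445)<.08)&(np.hypot(W[:,:,0]-.4113,W[:,:,1]-.2445)>.05)&(W[:,:,2]<.01); print("bench",np.median(W[m][:,2]))
```

```text
t 8.4 tcp [412.  244.2 140.6] th 89.9 F [ 0.2  0.7 -1.1] op 0.947
lid 3607 rect [411.2 244.5  58.   57.6  33. ] circ [411.1 244.5  59.4] med [409.5 244.4] z 42.5
[-4.93529722e+00 -2.27838604e-04  1.23195380e-01]
bench 0.0005212727882921847
```

View pics/w8.png

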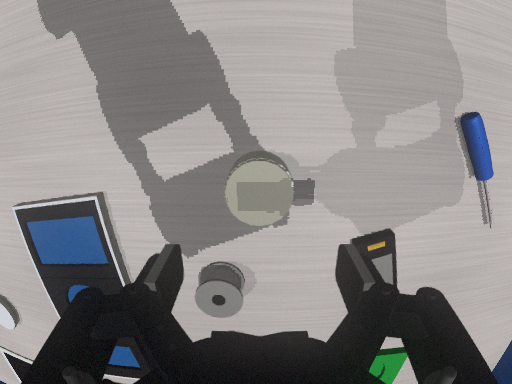

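Emit:
{"method": "jog_arm", "body": {
  "moves": [
    {"offset": [0.03,-0.08,4],"spin": 0,"grip": 0.95},
    {"offset": [0,0,4],"spin": 0,"grip": 0.95},
    {"offset": [0,0,3],"spin": 0,"grip": 0.95},
    {"offset": [0,0,1.66],"spin": 0,"grip": 0.95},
    {"offset": [0,0,0],"spin": 0,"grip": 0.95},
    {"offset": [0,0,0],"spin": 0,"grip": 0.95}
  ]
}}

```text
time_s: 9.05
tcp_pos: [0.4103, 0.2441, 0.0127]
ee_rot: [0.708, 0.706, -0.001, -0.0]
force: [-0.4, -0.3, 0.2]
opening: 0.953
```

Run:
```python
from h import *
s=st()
W,t=cloud("w8")
m=(np.hypot(W[:,:,0]-.4113,W[:,:,1]-.2445)<.027)&(abs(W[:,:,2]-.0425)<.01)
A=np.c_[W[m][:,:2]-[.4113,.2445],np.ones(m.sum())]; print("lid plane",np.linalg.lstsq(A,W[m][:,2],rcond=None)[0])
# tray from w2
W,t=cloud("w2"); p=np.load("pics/w2.npz")["p"]; H=cv2.cvtColor(p,cv2.COLOR_BGR2HSV)
blue=(H[:,:,0]>95)&(H[:,:,0]<130)&(H[:,:,1]>100)&(abs(W[:,:,2]-.008)<.006)
for n,(x,y) in dict(sp=(.674,.033),tub=(.578,.022),pack=(.481,.0115)).items():
    m=blue&(np.hypot(W[:,:,0]-x,W[:,:,1]-y)<.07)&(abs((W[:,:,0]-x)*np.cos(.11)+(W[:,:,1]-y)*np.sin(.11))<.045)
    w=W[m][:,:2].astype(np.float32)*1000; print(n,m.sum(),np.round(cv2.minAreaRect(w)[0]+cv2.minAreaRect(w)[1],1),cv2.minAreaRect(w)[2],np.median(W[m][:,2]))
```

```text
t 9.05 tcp [410.3 244.1  12.7] th 89.9 F [-0.4 -0.3  0.2] op 0.953
lid plane [ 0.00140912 -0.00074884  0.04252361]
sp 1018 [675.6  32.2  53.4  69.5] 7.303658485412598 0.008992295660224789
tub 1811 [580.   22.6  73.   74.5] 33.2105712890625 0.008901746400636984
pack 3618 [482.6  11.9  62.6 118.2] 6.331742763519287 0.008777731990179977
```

Lid level at 42.0 mm (tilt under 0.1°), fully home. Gripping the tub by its sides.

Emit:
{"method": "jog_arm", "body": {
  "moves": [
    {"offset": [0,0,0],"spin": 0,"grip": 0.5},
    {"offset": [0,0,0],"spin": 0,"grip": 0.5},
    {"offset": [0,0,0],"spin": 0,"grip": 0.5},
    {"offset": [0,0,0],"spin": 0,"grip": 0.5},
    {"offset": [0,0,-1],"spin": 0,"grip": 0.5},
    {"offset": [0,0,-3],"spin": 0,"grip": 0.5},
    {"offset": [0,0,-3],"spin": 0,"grip": 0.5},
    {"offset": [0,0,0],"spin": 0,"grip": 0.5},
    {"offset": [0,0,0],"spin": 0,"grip": 0.5}
  ]
}}

```text
time_s: 9.95
tcp_pos: [0.4113, 0.2446, 0.0846]
ee_rot: [0.708, 0.706, 0.001, 0.0]
force: [0.1, -0.1, -1.8]
opening: 0.693
```

Run:
```python
from h import *
s=st(); wlook("w9"); W,t=cloud("w9"); tz=t[:,:,2]
m=(abs(t[:,:,0])<.024)&(abs(t[:,:,1])<.035)&(abs(tz+.029)<.008)
w=t[m]*1000; print(len(w),np.round(np.percentile(w,[0,1,50,99,100],axis=0),1).tolist())
A=np.c_[t[m][:,:2],np.ones(m.sum())]; print("plane",np.linalg.lstsq(A,t[m][:,2],rcond=None)[0])
```

```text
t 9.95 tcp [411.3 244.6  84.6] th 89.9 F [ 0.1 -0.1 -1.8] op 0.693
10187 [[-24.0, -29.9, -29.6], [-23.2, -28.6, -28.8], [0.1, -5.8, -27.5], [23.2, 26.3, -22.0], [24.0, 29.6, -21.0]]
plane [ 0.0003878  -0.01872764 -0.02744459]
```

View pics/w9.png

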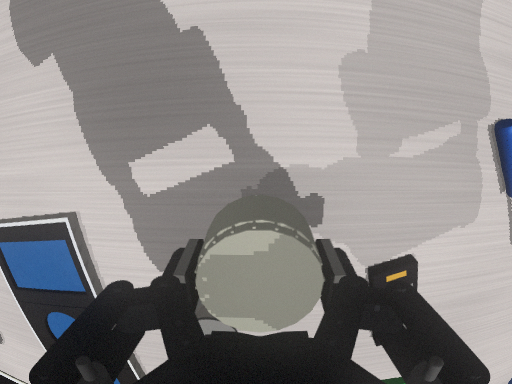

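Emit:
{"method": "jog_arm", "body": {
  "moves": [
    {"offset": [-3.17,2.41,0],"spin": 0,"grip": 0.5},
    {"offset": [-3.17,2.41,0],"spin": 0,"grip": 0.5},
    {"offset": [-3.17,2.41,0],"spin": 0,"grip": 0.5},
    {"offset": [-3.17,2.41,0],"spin": 0,"grip": 0.5},
    {"offset": [-3.17,2.41,0],"spin": 0,"grip": 0.5},
    {"offset": [-3.17,2.41,0],"spin": 0,"grip": 0.5},
    {"offset": [-3.17,2.41,0],"spin": 0,"grip": 0.5},
    {"offset": [0,0,0],"spin": 0,"grip": 0.5},
    {"offset": [0,0,0],"spin": 0,"grip": 0.5}
  ]
}}

```text
time_s: 10.9
tcp_pos: [0.5784, 0.0215, 0.0818]
ee_rot: [0.708, 0.706, -0.001, -0.001]
force: [-0.2, 0.8, -1.6]
opening: 0.687
```

```bash
cat > tray.py <<'E'
from h import *
def tray(name):
    W,t=cloud(name); p=np.load(f"pics/{name}.npz")["p"]; H=cv2.cvtColor(p,cv2.COLOR_BGR2HSV)
    blue=(H[:,:,0]>95)&(H[:,:,0]<130)&(H[:,:,1]>100)&(abs(W[:,:,2]-.008)<.006)
    for n,(x,y) in dict(sp=(.6755,.033),tub=(.579,.022),pack=(.482,.0115)).items():
        m=blue&(np.hypot(W[:,:,0]-x,W[:,:,1]-y)<.07)&(abs((W[:,:,0]-x)*np.cos(.11)+(W[:,:,1]-y)*np.sin(.11))<.045)
        w=W[m][:,:2].astype(np.float32)*1000
        if len(w)>20: r=cv2.minAreaRect(w); print(n,m.sum(),np.round(r[0]+r[1],1),round(r[2],1),np.median(W[m][:,2]))
E
python3 - <<'E'
from tray import *
s=st(); wlook("w10"); tray("w10")
E
```

```text
t 10.9 tcp [578.4  21.5  81.8] th 89.79 F [-0.2  0.8 -1.6] op 0.687
sp 100 [695.3  62.4  10.3  20.9] 44.9 0.009054517335472446
tub 3385 [565.3  21.1  48.   75.3] 0.6 0.008784070811118358
pack 14327 [483.9  11.1  65.6 116.3] 5.9 0.008711358236535183
```

View pics/w10.png

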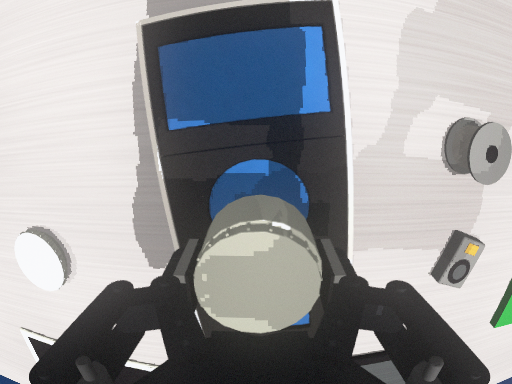

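Cut-out centre now reads about (579.3, 21.7), with 8 mm clearance all round. Lowering.

Emit:
{"method": "jog_arm", "body": {
  "moves": [
    {"offset": [0,0.1,3],"spin": 0,"grip": 0.5},
    {"offset": [0,0,1.5],"spin": 0,"grip": 0.5},
    {"offset": [0,0,0.7],"spin": 0,"grip": 0.5},
    {"offset": [0,0,0.3],"spin": 0,"grip": 0.5},
    {"offset": [0,0,0],"spin": 0,"grip": 0.5},
    {"offset": [0,0,0],"spin": 0,"grip": 0.5}
  ]
}}

```text
time_s: 11.55
tcp_pos: [0.5806, 0.0224, 0.0292]
ee_rot: [0.708, 0.707, 0.0, 0.0]
force: [0.6, 0.2, -1.6]
opening: 0.69
```

Emit:
{"method": "jog_arm", "body": {
  "moves": [
    {"offset": [0,-0.1,0.3],"spin": 0,"grip": 0.5},
    {"offset": [0,0,0.2],"spin": 0,"grip": 0.5},
    {"offset": [0,0,0.1],"spin": 0,"grip": 0.5},
    {"offset": [0,0,0.05],"spin": 0,"grip": 0.5},
    {"offset": [0,0,0],"spin": 0,"grip": 0.5}
  ]
}}

```text
time_s: 12.05
tcp_pos: [0.5792, 0.0222, 0.0229]
ee_rot: [0.708, 0.706, 0.0, 0.0]
force: [-2.1, -0.1, 6.8]
opening: 0.691
```

Emit:
{"method": "jog_arm", "body": {
  "moves": [
    {"offset": [0,0,0],"spin": 0,"grip": 0.95},
    {"offset": [0,0,0],"spin": 0,"grip": 0.95},
    {"offset": [0,0,0],"spin": 0,"grip": 0.95},
    {"offset": [0,0,-2],"spin": 0,"grip": 0.95},
    {"offset": [0,0,-4.5],"spin": 0,"grip": 0.95},
    {"offset": [0,0,-4.5],"spin": 0,"grip": 0.95},
    {"offset": [0,0,-3],"spin": 0,"grip": 0.95},
    {"offset": [0,0,0],"spin": 0,"grip": 0.95}
  ]
}}

```text
time_s: 12.85
tcp_pos: [0.5818, 0.022, 0.1669]
ee_rot: [0.708, 0.706, 0.003, 0.004]
force: [0.7, -0.5, 0.2]
opening: 0.952
```

Run:
```python
from tray import *
s=st(); wlook("w11"); tray("w11"); W,t=cloud("w11")
face(W,"lid",.579,.022,.05,.043,.057)
m=(np.hypot(W[:,:,0]-.579,W[:,:,1]-.022)<.026)&(abs(W[:,:,2]-.0505)<.01)
A=np.c_[W[m][:,:2]-[.579,.022],np.ones(m.sum())]; print("lid plane",np.linalg.lstsq(A,W[m][:,2],rcond=None)[0])
face(W,"speaker",.6364,.216,.045,.013,.024)
```

```text
t 12.85 tcp [581.8  22.  166.9] th 89.9 F [ 0.7 -0.5  0.2] op 0.952
sp 2195 [675.7  32.   53.2  68.1] 6.1 0.008839616127792382
tub 849 [566.8  20.8  50.8  75. ] 2.6 0.008692875419516188
pack 7452 [482.9  10.9  62.9 116.8] 6.1 0.008685983374779174
lid 3222 rect [578.3  22.1  58.2  58.5  82.2] circ [579.   22.3  60. ] med [577.1  22. ] z 50.4
lid plane [ 0.00223941 -0.00012136  0.05046048]
speaker 1070 rect [636.8 215.1  37.1  52.8  70.8] circ [636.6 215.2  61.2] med [635.  212.7] z 18.7
```

View pics/w11.png

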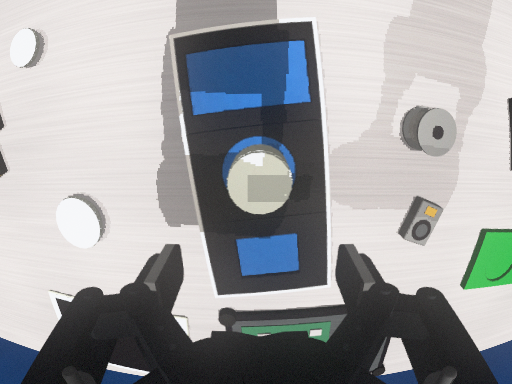

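Tub stands in its cut-out, lid top at 50 mm (8 + 42), level. Now the speaker: centre (636.8, 215.1), short axis at 70.7°.

Emit:
{"method": "jog_arm", "body": {
  "moves": [
    {"offset": [3.86,1.1,0],"spin": 0,"grip": 0.95},
    {"offset": [3.86,1.1,0],"spin": 0,"grip": 0.95},
    {"offset": [3.86,1.1,1],"spin": 0,"grip": 0.8},
    {"offset": [3.86,1.1,1],"spin": 0,"grip": 0.7},
    {"offset": [3.86,1.1,2],"spin": 0,"grip": 0.7},
    {"offset": [0,0,0],"spin": 0.112,"grip": 0.7},
    {"offset": [0,0,0],"spin": 0.112,"grip": 0.7},
    {"offset": [0,0,0],"spin": 0.112,"grip": 0.7},
    {"offset": [0,0,0],"spin": 0,"grip": 0.7},
    {"offset": [0,0,0],"spin": 0,"grip": 0.7}
  ]
}}

```text
time_s: 13.9
tcp_pos: [0.634, 0.2149, 0.1205]
ee_rot: [0.815, 0.579, -0.001, -0.0]
force: [0.1, 0.1, -0.0]
opening: 0.699
```

Run:
```python
from h import *
s=st(); wlook("w12"); W,t=cloud("w12")
face(W,"speaker",.6364,.216,.045,.013,.022)
m=(np.hypot(W[:,:,0]-.6364,W[:,:,1]-.216)<.045)&(abs(W[:,:,2]-.0175)<.0045)
w=t[m][:,:2].astype(np.float32)*1000; print("tool frame",cv2.minAreaRect(w))
```

```text
t 13.9 tcp [634.  214.9 120.5] th 70.81 F [ 0.1  0.1 -0. ] op 0.699
speaker 2482 rect [637.1 216.2  36.1  52.1  70.8] circ [637.2 215.8  61.6] med [635.2 216.6] z 18.6
tool frame ((2.358933448791504, 2.7064647674560547), (36.11787033081055, 52.119651794433594), 0.02131642773747444)
```

View pics/w12.png

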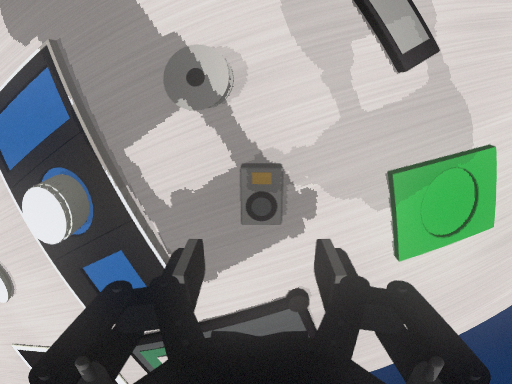

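Emit:
{"method": "jog_arm", "body": {
  "moves": [
    {"offset": [0.2,0.27,3.5],"spin": 0,"grip": 0.7},
    {"offset": [0,0,4],"spin": 0,"grip": 0.7},
    {"offset": [0,0,2.4],"spin": 0,"grip": 0.7},
    {"offset": [0,0,0.5],"spin": 0,"grip": 0.7},
    {"offset": [0,0,0],"spin": 0,"grip": 0.7},
    {"offset": [0,0,0],"spin": 0,"grip": 0.7}
  ]
}}

```text
time_s: 14.55
tcp_pos: [0.6389, 0.2163, 0.0196]
ee_rot: [0.816, 0.578, 0.001, 0.001]
force: [-0.0, -0.2, 0.6]
opening: 0.702
```

Emit:
{"method": "jog_arm", "body": {
  "moves": [
    {"offset": [0,-0.15,0.35],"spin": 0,"grip": 0.7},
    {"offset": [0,0,0],"spin": 0,"grip": 0.7},
    {"offset": [0,0,0],"spin": 0,"grip": 0.2},
    {"offset": [0,0,0],"spin": 0,"grip": 0.2},
    {"offset": [0,0,0],"spin": 0,"grip": 0.2},
    {"offset": [0,0,0],"spin": 0,"grip": 0.2},
    {"offset": [0,0,0],"spin": 0,"grip": 0.2},
    {"offset": [0,0,0],"spin": 0,"grip": 0.2}
  ]
}}

```text
time_s: 15.35
tcp_pos: [0.6369, 0.2167, 0.0153]
ee_rot: [0.816, 0.578, 0.001, 0.0]
force: [-0.8, -0.1, 5.7]
opening: 0.403
```

Emit:
{"method": "jog_arm", "body": {
  "moves": [
    {"offset": [0,0,-2],"spin": 0,"grip": 0.2},
    {"offset": [0,0,-3],"spin": 0,"grip": 0.2},
    {"offset": [0,0,-3],"spin": 0,"grip": 0.2},
    {"offset": [0,0,-2],"spin": 0,"grip": 0.2},
    {"offset": [0,0,0],"spin": 0,"grip": 0.2},
    {"offset": [0,0,0],"spin": 0,"grip": 0.2}
  ]
}}

```text
time_s: 15.95
tcp_pos: [0.636, 0.2165, 0.1136]
ee_rot: [0.816, 0.578, -0.0, -0.0]
force: [0.0, 0.1, -0.7]
opening: 0.399
```

Run:
```python
from h import *
s=st(); wlook("w13"); W,t=cloud("w13"); tz=t[:,:,2]
m=(abs(t[:,:,0])<.016)&(abs(t[:,:,1])<.04)&(abs(tz)<.015)
w=t[m]*1000; print(len(w),np.round(np.percentile(w,[0,1,50,99,100],axis=0),1).tolist())
A=np.c_[t[m][:,:2],np.ones(m.sum())]; print("plane",np.linalg.lstsq(A,t[m][:,2],rcond=None)[0])
```

```text
t 15.95 tcp [636.  216.5 113.6] th 70.65 F [ 0.   0.1 -0.7] op 0.399
5885 [[-16.0, -25.8, -5.9], [-15.7, -25.4, -5.0], [0.2, -6.3, -3.2], [15.7, 25.0, 11.9], [16.0, 26.3, 14.3]]
plane [ 0.0011922  -0.09573632 -0.0028048 ]
```

View pics/w13.png

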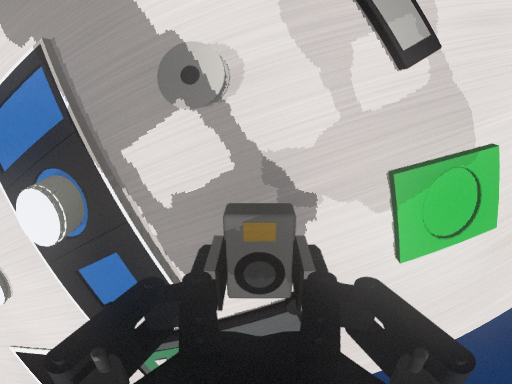

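Speaker held and level. Carry it over its cut-out and turn the jaws to the insert's x (6.2°).

Emit:
{"method": "jog_arm", "body": {
  "moves": [
    {"offset": [-4.02,2.465,0],"spin": 0,"grip": 0.2},
    {"offset": [-4.02,2.465,0],"spin": 0,"grip": 0.2},
    {"offset": [-4.02,2.465,0],"spin": 0,"grip": 0.2},
    {"offset": [-4.02,2.465,0],"spin": 0,"grip": 0.2},
    {"offset": [0,0,0],"spin": 0.1406,"grip": 0.2},
    {"offset": [0,0,0],"spin": 0.1406,"grip": 0.2},
    {"offset": [0,0,0],"spin": 0.1406,"grip": 0.2},
    {"offset": [0,0,0],"spin": 0.1406,"grip": 0.2},
    {"offset": [0,0,0],"spin": 0.1406,"grip": 0.2},
    {"offset": [0,0,0],"spin": 0.1406,"grip": 0.2},
    {"offset": [0,0,0],"spin": 0.1406,"grip": 0.2},
    {"offset": [0,0,0],"spin": 0.1406,"grip": 0.2}
  ]
}}

```text
time_s: 17.2
tcp_pos: [0.675, 0.0322, 0.1119]
ee_rot: [0.999, 0.051, -0.002, -0.0]
force: [-0.0, 0.3, -0.0]
opening: 0.402
```

Emit:
{"method": "jog_arm", "body": {
  "moves": [
    {"offset": [0,0,0],"spin": 0,"grip": 0.2},
    {"offset": [0,0,0],"spin": 0,"grip": 0.2}
  ]
}}

```text
time_s: 17.4
tcp_pos: [0.6754, 0.0322, 0.1128]
ee_rot: [0.998, 0.056, -0.001, -0.0]
force: [-1.1, -0.1, -0.5]
opening: 0.397
```

Run:
```python
from tray import *
s=st(); wlook("w14"); tray("w14")
```

```text
t 17.4 tcp [675.4  32.2 112.8] th 6.42 F [-1.1 -0.1 -0.5] op 0.397
sp 2935 [674.1  44.3  51.9  40.9] 6.5 0.008718002362781127
tub 894 [588.2  29.9  51.2  75.2] 44.3 0.00863016362149599
pack 4677 [482.8  10.5  63.7 115.9] 6.5 0.008485347863164516
```

View pics/w14.png

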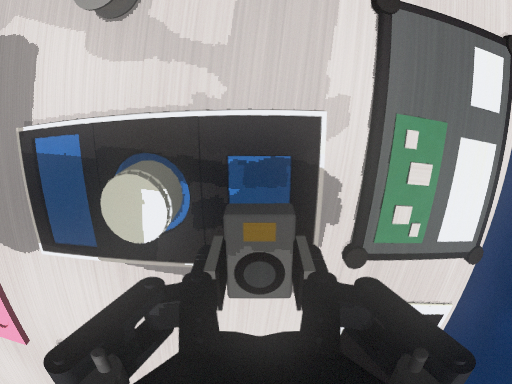

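Emit:
{"method": "jog_arm", "body": {
  "moves": [
    {"offset": [0,0.07,3.5],"spin": 0,"grip": 0.2},
    {"offset": [0,0,3],"spin": 0,"grip": 0.2},
    {"offset": [0,0,1.3],"spin": 0,"grip": 0.2},
    {"offset": [0,0,0.5],"spin": 0,"grip": 0.2},
    {"offset": [0,0,0],"spin": 0,"grip": 0.2},
    {"offset": [0,0,0],"spin": 0,"grip": 0.2}
  ]
}}

```text
time_s: 18.05
tcp_pos: [0.6772, 0.0314, 0.0329]
ee_rot: [0.999, 0.054, 0.001, 0.0]
force: [0.7, 0.3, -0.1]
opening: 0.398
```

Emit:
{"method": "jog_arm", "body": {
  "moves": [
    {"offset": [-0.15,0,0.5],"spin": 0,"grip": 0.2},
    {"offset": [0,0,0.2],"spin": 0,"grip": 0.2},
    {"offset": [0,0,0.15],"spin": 0,"grip": 0.2},
    {"offset": [0,0,0.1],"spin": 0,"grip": 0.2},
    {"offset": [0,0,0],"spin": 0,"grip": 0.2}
  ]
}}

```text
time_s: 18.55
tcp_pos: [0.6747, 0.0313, 0.0233]
ee_rot: [0.999, 0.054, 0.0, 0.0]
force: [-4.1, 0.4, 7.4]
opening: 0.399
```

Emit:
{"method": "jog_arm", "body": {
  "moves": [
    {"offset": [0,0,0],"spin": 0,"grip": 0.6},
    {"offset": [0,0,0],"spin": 0,"grip": 0.6},
    {"offset": [0,0,0],"spin": 0,"grip": 0.6},
    {"offset": [0,0,-2],"spin": 0,"grip": 0.6},
    {"offset": [0,0,-4],"spin": 0,"grip": 0.6},
    {"offset": [0,0,-4],"spin": 0,"grip": 0.6},
    {"offset": [0,0,-3],"spin": 0,"grip": 0.7},
    {"offset": [0,0,0],"spin": 0,"grip": 0.7}
  ]
}}

```text
time_s: 19.35
tcp_pos: [0.6773, 0.0312, 0.1576]
ee_rot: [0.999, 0.054, 0.005, 0.001]
force: [0.4, -0.6, 0.1]
opening: 0.705
```

Run:
```python
from tray import *
s=st(); wlook("w15"); tray("w15"); W,t=cloud("w15")
face(W,"speaker",.675,.031,.045,.020,.034)
m=(np.hypot(W[:,:,0]-.6755,W[:,:,1]-.031)<.017)&(abs(W[:,:,2]-.0265)<.01)
A=np.c_[W[m][:,:2]-[.6755,.031],np.ones(m.sum())]; print("plane",np.linalg.lstsq(A,W[m][:,2],rcond=None)[0])
```

```text
t 19.35 tcp [677.3  31.2 157.6] th 6.21 F [ 0.4 -0.6  0.1] op 0.705
sp 1290 [675.7  31.9  52.3  67.9] 6.2 0.008736649979571992
tub 689 [587.   29.1  52.7  75.3] 45.7 0.008683913112698116
pack 4048 [482.5  10.7  63.5 116.2] 6.3 0.00851806153067998
speaker 2052 rect [675.6  31.2  36.1  52.2   5.9] circ [675.9  31.5  61.2] med [675.5  32.7] z 26.6
plane [ 0.00763    -0.03192665  0.02683572]
```

View pics/w15.png

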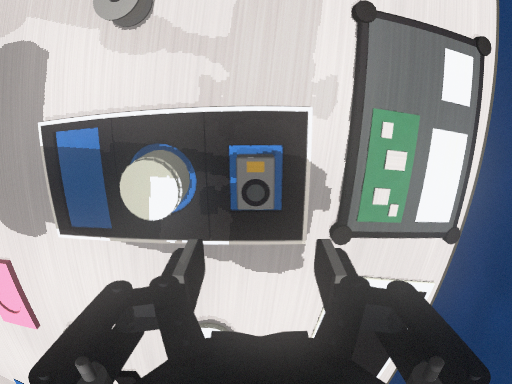

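Speaker flat in its cut-out: top at 26 mm, 6 to 8 mm clear all round. Now the plain pack at (517.6, 377.3), whose short axis is at 105.2°, so I want jaws at -74.8°.

Emit:
{"method": "jog_arm", "body": {
  "moves": [
    {"offset": [-1.518,-4.516,0],"spin": 0,"grip": 0.8},
    {"offset": [-1.518,-4.516,0],"spin": 0,"grip": 0.8},
    {"offset": [-1.518,-4.516,0],"spin": 0,"grip": 0.8},
    {"offset": [-1.518,-4.516,0],"spin": 0,"grip": 0.8},
    {"offset": [-1.518,-4.516,0],"spin": 0,"grip": 0.8},
    {"offset": [-1.518,-4.516,0],"spin": 0,"grip": 0.8},
    {"offset": [-1.518,-4.516,0],"spin": 0,"grip": 0.8},
    {"offset": [-1.518,-4.516,0],"spin": 0,"grip": 0.8},
    {"offset": [0,0,0],"spin": 0.1414,"grip": 0.8},
    {"offset": [0,0,0],"spin": 0.1414,"grip": 0.8},
    {"offset": [0,0,0],"spin": 0.1414,"grip": 0.8},
    {"offset": [0,0,0],"spin": 0.1414,"grip": 0.8}
  ]
}}

```text
time_s: 20.6
tcp_pos: [0.5141, 0.3772, 0.15]
ee_rot: [0.973, -0.229, -0.001, 0.001]
force: [-0.5, -0.3, 0.6]
opening: 0.793
```

Emit:
{"method": "jog_arm", "body": {
  "moves": [
    {"offset": [0,0,0.5],"spin": 0.1414,"grip": 0.8},
    {"offset": [0,0,0.5],"spin": 0.1414,"grip": 0.8},
    {"offset": [0,0,0.5],"spin": 0.1414,"grip": 0.8},
    {"offset": [0,0,0.5],"spin": 0.1414,"grip": 0.8},
    {"offset": [0,0,0.5],"spin": 0.1414,"grip": 0.8},
    {"offset": [0,0,0.5],"spin": 0.1414,"grip": 0.8},
    {"offset": [0,0,0],"spin": 0,"grip": 0.8},
    {"offset": [0,0,0],"spin": 0,"grip": 0.8}
  ]
}}

```text
time_s: 21.4
tcp_pos: [0.5145, 0.3771, 0.1208]
ee_rot: [0.795, -0.606, -0.0, 0.001]
force: [-1.4, -0.5, -0.5]
opening: 0.794
```

Run:
```python
from h import *
s=st(); wlook("w16"); W,t=cloud("w16")
face(W,"pack",.5176,.3773,.065,.011,.022)
m=(np.hypot(W[:,:,0]-.5176,W[:,:,1]-.3773)<.065)&(abs(W[:,:,2]-.0165)<.0045)
w=t[m][:,:2].astype(np.float32)*1000; print("tool frame",cv2.minAreaRect(w))
```

```text
t 21.4 tcp [514.5 377.1 120.8] th -74.6 F [-1.4 -0.5 -0.5] op 0.794
pack 5941 rect [518.5 377.1 100.4  46.3  14.8] circ [518.7 378.2 108.1] med [523.3 378.3] z 16.4
tool frame ((1.0388927459716797, -4.117969512939453), (46.27466583251953, 100.3642578125), 0.6036370396614075)
```

View pics/w16.png

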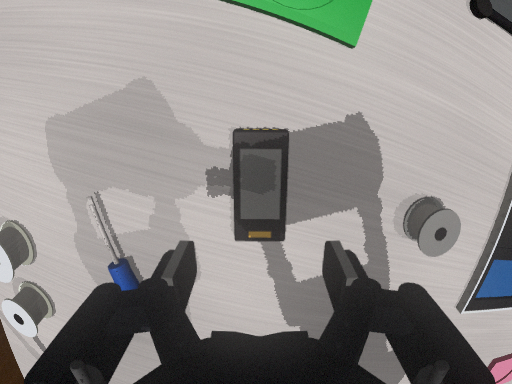

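Emit:
{"method": "jog_arm", "body": {
  "moves": [
    {"offset": [0.1,-0.41,3.5],"spin": 0.01,"grip": 0.8},
    {"offset": [0,0,4],"spin": 0,"grip": 0.8},
    {"offset": [0,0,2],"spin": 0,"grip": 0.75},
    {"offset": [0,0,0.7],"spin": 0,"grip": 0.75},
    {"offset": [0,0,0],"spin": 0,"grip": 0.75},
    {"offset": [0,0,0],"spin": 0,"grip": 0.75}
  ]
}}

```text
time_s: 22.05
tcp_pos: [0.52, 0.378, 0.0214]
ee_rot: [0.792, -0.611, 0.0, -0.001]
force: [0.3, 0.1, 0.1]
opening: 0.748
```

Emit:
{"method": "jog_arm", "body": {
  "moves": [
    {"offset": [0,0.12,0.4],"spin": 0,"grip": 0.75},
    {"offset": [0,0,0.25],"spin": 0,"grip": 0.75},
    {"offset": [0,0,0],"spin": 0,"grip": 0.75},
    {"offset": [0,0,0],"spin": 0,"grip": 0.3},
    {"offset": [0,0,0],"spin": 0,"grip": 0.3},
    {"offset": [0,0,0],"spin": 0,"grip": 0.3},
    {"offset": [0,0,0],"spin": 0,"grip": 0.3},
    {"offset": [0,0,0],"spin": 0,"grip": 0.3},
    {"offset": [0,0,0],"spin": 0,"grip": 0.3}
  ]
}}

```text
time_s: 22.95
tcp_pos: [0.5184, 0.3774, 0.0141]
ee_rot: [0.791, -0.611, 0.0, -0.001]
force: [-0.2, -0.2, 5.6]
opening: 0.516
```

Emit:
{"method": "jog_arm", "body": {
  "moves": [
    {"offset": [0,0,-1],"spin": 0,"grip": 0.3},
    {"offset": [0,0,-3],"spin": 0,"grip": 0.3},
    {"offset": [0,0,-3],"spin": 0,"grip": 0.3},
    {"offset": [0,0,-3],"spin": 0,"grip": 0.3},
    {"offset": [0,0,0],"spin": 0,"grip": 0.3},
    {"offset": [0,0,0],"spin": 0,"grip": 0.3}
  ]
}}

```text
time_s: 23.55
tcp_pos: [0.5179, 0.3771, 0.1138]
ee_rot: [0.791, -0.611, 0.0, -0.0]
force: [0.3, -0.2, -1.6]
opening: 0.518
```

Run:
```python
from h import *
s=st(); wlook("w17"); W,t=cloud("w17"); tz=t[:,:,2]
m=(abs(t[:,:,0])<.02)&(abs(t[:,:,1])<.065)&(abs(tz)<.008)
w=t[m]*1000; print(len(w),np.round(np.percentile(w,[0,1,50,99,100],axis=0),1).tolist())
A=np.c_[t[m][:,:2],np.ones(m.sum())]; print("plane",np.linalg.lstsq(A,t[m][:,2],rcond=None)[0])
```

```text
t 23.55 tcp [517.9 377.1 113.8] th -75.39 F [ 0.3 -0.2 -1.6] op 0.518
13008 [[-20.0, -50.9, -4.9], [-19.6, -50.3, -3.7], [0.0, -13.1, -2.3], [19.6, 46.9, 4.4], [20.0, 49.3, 7.9]]
plane [-4.39766447e-05 -9.39067730e-03 -2.25655923e-03]
```

View pics/w17.png

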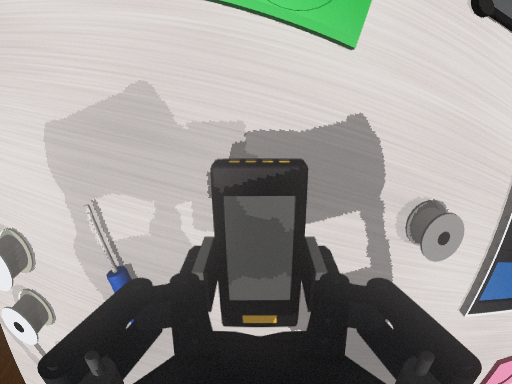

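Pack held level. Carry it to its cut-out (482.8, 11) and turn back to 6.2°.

Emit:
{"method": "jog_arm", "body": {
  "moves": [
    {"offset": [4.315,1.578,0],"spin": 0,"grip": 0.3},
    {"offset": [4.315,1.578,0],"spin": 0,"grip": 0.3},
    {"offset": [4.315,1.578,0],"spin": 0,"grip": 0.3},
    {"offset": [4.315,1.578,0],"spin": 0,"grip": 0.3},
    {"offset": [4.315,1.578,0],"spin": 0,"grip": 0.3},
    {"offset": [4.315,1.578,0],"spin": 0,"grip": 0.3},
    {"offset": [4.315,1.578,0],"spin": 0,"grip": 0.3},
    {"offset": [4.315,1.578,0],"spin": 0,"grip": 0.3},
    {"offset": [0,0,0],"spin": -0.1424,"grip": 0.3},
    {"offset": [0,0,0],"spin": -0.1424,"grip": 0.3},
    {"offset": [0,0,0],"spin": -0.1424,"grip": 0.3},
    {"offset": [0,0,0],"spin": -0.1424,"grip": 0.3}
  ]
}}

```text
time_s: 24.8
tcp_pos: [0.4818, 0.0112, 0.1119]
ee_rot: [0.932, -0.362, -0.002, 0.0]
force: [0.1, -0.3, -0.9]
opening: 0.517
```

Emit:
{"method": "jog_arm", "body": {
  "moves": [
    {"offset": [0,0,0],"spin": -0.1424,"grip": 0.3},
    {"offset": [0,0,0],"spin": -0.1424,"grip": 0.3},
    {"offset": [0,0,0],"spin": -0.1424,"grip": 0.3},
    {"offset": [0,0,0],"spin": -0.1424,"grip": 0.3},
    {"offset": [0,0,0],"spin": -0.1424,"grip": 0.3},
    {"offset": [0,0,0],"spin": -0.1424,"grip": 0.3},
    {"offset": [0,0,0],"spin": 0,"grip": 0.3},
    {"offset": [0,0,0],"spin": 0,"grip": 0.3}
  ]
}}

```text
time_s: 25.6
tcp_pos: [0.4822, 0.0114, 0.1125]
ee_rot: [0.999, 0.052, -0.001, -0.0]
force: [-0.6, -0.1, -1.2]
opening: 0.514
```

Run:
```python
from tray import *
s=st(); wlook("w18"); tray("w18")
W,t=cloud("w18"); tz=t[:,:,2]
m=(abs(t[:,:,0])<.02)&(abs(t[:,:,1])<.065)&(abs(tz)<.008)
w=t[m]*1000; print(np.round(np.percentile(w,[0,1,50,99,100],axis=0),1).tolist())
```

```text
t 25.6 tcp [482.2  11.4 112.5] th 5.98 F [-0.6 -0.1 -1.2] op 0.514
sp 585 [676.4  31.6  52.8  67.3] 6.2 0.008886539154806014
tub 998 [568.9  28.2  75.3  51.4] 57.7 0.00880302385010514
pack 2409 [477.8  55.2  62.1  27. ] 6.1 0.008710650450679286
[[-20.0, -50.6, -4.8], [-19.6, -50.1, -3.8], [-0.1, -12.7, -2.4], [19.6, 47.2, 4.8], [20.0, 49.6, 8.0]]
```

View pics/w18.png

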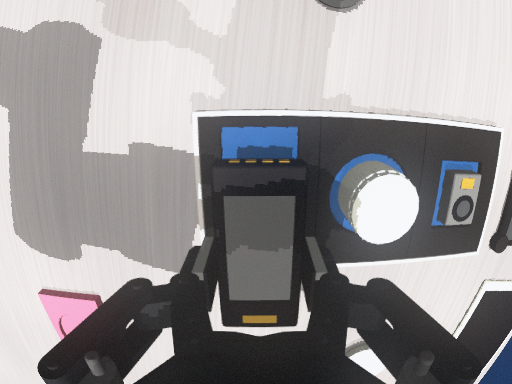

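Emit:
{"method": "jog_arm", "body": {
  "moves": [
    {"offset": [0,0.09,3.5],"spin": 0,"grip": 0.3},
    {"offset": [0,0,3],"spin": 0,"grip": 0.3},
    {"offset": [0,0,1.3],"spin": 0,"grip": 0.3},
    {"offset": [0,0,0.5],"spin": 0,"grip": 0.3},
    {"offset": [0,0,0],"spin": 0,"grip": 0.3},
    {"offset": [0,0,0],"spin": 0,"grip": 0.3}
  ]
}}

```text
time_s: 26.25
tcp_pos: [0.4835, 0.0104, 0.031]
ee_rot: [0.999, 0.054, 0.001, 0.0]
force: [1.5, -0.5, -0.9]
opening: 0.518
```

Emit:
{"method": "jog_arm", "body": {
  "moves": [
    {"offset": [-0.1,0,0.5],"spin": 0,"grip": 0.3},
    {"offset": [0,0,0.2],"spin": 0,"grip": 0.3},
    {"offset": [0,0,0.1],"spin": 0,"grip": 0.3},
    {"offset": [0,0,0.1],"spin": 0,"grip": 0.3},
    {"offset": [0,0,0],"spin": 0,"grip": 0.3}
  ]
}}

```text
time_s: 26.75
tcp_pos: [0.482, 0.0103, 0.022]
ee_rot: [0.999, 0.054, 0.0, 0.0]
force: [-2.4, -0.4, 6.8]
opening: 0.517
```

Emit:
{"method": "jog_arm", "body": {
  "moves": [
    {"offset": [0,0,0],"spin": 0,"grip": 0.7},
    {"offset": [0,0,0],"spin": 0,"grip": 0.7},
    {"offset": [0,0,0],"spin": 0,"grip": 0.7},
    {"offset": [0,0,-2],"spin": 0,"grip": 0.7},
    {"offset": [0,0,-4],"spin": 0,"grip": 0.7},
    {"offset": [0,0,-4],"spin": 0,"grip": 0.7},
    {"offset": [0,0,-4],"spin": 0,"grip": 0.7},
    {"offset": [0,0,-4],"spin": 0,"grip": 0.7},
    {"offset": [0,0,0],"spin": 0,"grip": 0.7},
    {"offset": [0,0,0],"spin": 0,"grip": 0.7}
  ]
}}

```text
time_s: 27.75
tcp_pos: [0.4822, 0.0103, 0.2019]
ee_rot: [0.999, 0.054, 0.001, 0.0]
force: [0.2, 0.4, -0.6]
opening: 0.697
```

Run:
```python
from tray import *
s=st(); wlook("w19"); tray("w19"); W,t=cloud("w19")
face(W,"pack",.482,.011,.065,.019,.031)
m=(np.hypot(W[:,:,0]-.482,W[:,:,1]-.011)<.03)&(abs(W[:,:,2]-.0245)<.01)
A=np.c_[W[m][:,:2]-[.482,.011],np.ones(m.sum())]; print("pack plane",np.linalg.lstsq(A,W[m][:,2],rcond=None)[0])
face(W,"lid",.579,.022,.05,.043,.057)
face(W,"spk",.6755,.031,.045,.020,.034)
p,d=bot.capture("scene"); cv2.imwrite("pics/scene1.png",p)
p,d=bot.capture("top"); cv2.imwrite("pics/top1.png",p)
```

```text
t 27.75 tcp [482.2  10.3 201.9] th 6.2 F [ 0.2  0.4 -0.6] op 0.697
sp 464 [675.2  32.1  52.2  67.5] 5.9 0.008960635775463466
tub 606 [569.4  27.3  75.2  52.9] 60.2 0.008789185121106505
pack 1572 [483.   11.4  62.2 115.4] 6.4 0.008755204688946416
pack 3674 rect [483.   10.8  46.2  99.7   6.7] circ [483.3  10.5 108.6] med [482.6  13.6] z 24.5
pack plane [-0.00070955 -0.002335    0.02458214]
lid 2303 rect [578.7  22.4  58.7  58.2   3.8] circ [579.1  22.4  60.1] med [577.2  23.4] z 50.5
spk 1109 rect [674.8  31.5  36.6  52.1   6.6] circ [675.   31.4  61.4] med [672.   32.4] z 26.7
```

View pics/w19.png

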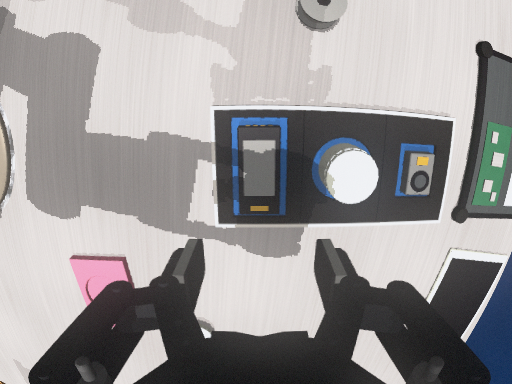

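View pics/scene1.png

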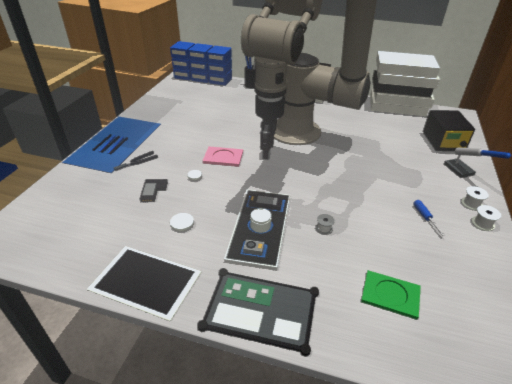

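The wrist view shows the pack (260,165), tub (350,175) and speaker (418,173) each sitting inside its cut-out. The scene view shows the two spare lids still on the bench at (195,175) and (182,222), and the L-pack untouched at (153,190). Every height matches what it should be, so I'm handing in.

Run:
```python
from bench import bot
print(bot.finish_job())
```

```text
the job is handed in; nothing more can be done
None
```

The job is done and handed in after about 28 s. I closed the tub where it stood with lid_b (58 mm), put the closed tub upright in the round cut-out, then laid the speaker and the plain battery in theirs.

**Last checks**, from wrist depth after taking off its steady 0.5 mm high reading of the bench:
- **Tub:** the lid sat level with its top at 42 mm on the bench. In the tray its top is at 50 mm (8 + 42), within about 1 mm of the cut-out centre. I didn't press the lid again after setting it down, because its height showed it was fully home.
- **Battery:** its top is flat at 24 mm (8 + 16), and it is centred in its cut-out.
- **Speaker:** its top is at 26 mm (8 + 18), within about 1 mm of centre. A tilt fit across its cone gave about 2°. I put that down to the cone, as the median height is right.
- **Left alone:** the L-shaped battery and the other two lids are where they started, outside the tray. The gripper was empty and about 15 cm clear of everything.

**Disagreements:** the first top-camera masks read the lids about 5 mm too small and put parts 2–5 mm off. I relied on the wrist depth measurements instead, which matched the given sizes to about 1 mm.

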